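Sweep the loose blocks off the play bench into the tilted-out bin

TASK

Clear the front of the block bench: sweep the three loose bare-wood blocks (the small brick, the triangular wedge and the flat round disc) along the tabletop and over its open front edge, so that all three drop into the one bin that is tilted out below it. Push them with the fingers and do not pick any of them up; leave the other toys standing where they are, and leave the bins as they are, one open and one shut.

Things in the scene. Friction and masses are not known exactly. Their poses are not given: they have to be found in the camera images.
- brick: loose rectangular block of bare light wood, 50 (own x) x 30 (own y) x 25 mm high, 21 to 39 g, lying flat on the tabletop; origin at its centre, 12.5 mm above the tabletop, own z up
- wedge: loose bare light wood block lying flat, 25 mm thick: a right-angled triangle, its two 50 mm sides along own +x and +y from the right-angled corner; origin at its centroid at mid-thickness (corners at own (-16.7,-16.7), (33.3,-16.7), (-16.7,33.3) mm), 12.5 mm above the tabletop, own z up
- disc: loose flat round block of bare light wood, 44 mm in diameter, 25 mm thick, lying flat; origin at its centre, 12.5 mm above the tabletop, own z up
- edge (a point): fixed point on the top surface in the middle (left to right) of the tabletop's straight front edge, the edge farthest from the robot; the edge runs along world y for 1.5 m, has no lip, and the white plastic tabletop (z = 0, 25 mm thick) ends there
- bin_floor (a point): centre of the inner floor of the tilted-out bin: white plastic, yellow front, in the left or right of two bays under the front edge (157 mm either side of the middle). Inside 110 mm deep (own x, towards its front) and 262 mm wide (own y); own z runs up its front panel, 147 mm high inside; the 62 mm back wall stays behind the edge, under the tabletop; open on top
- bin_lip (a point): middle of the top edge of the tilted-out bin's front panel (12 mm thick, 285 mm wide), beyond and below the tabletop's front edge; blocks must fall between the tabletop edge and this lip
- bin_open (a joint): tilt of the open bin about the hinge along the foot of its front panel (rad): 0 shut, 1.0 fully out; it starts between 0.75 and 0.95 and a stiff hinge keeps it there while blocks drop in
- bin_shut (a joint): tilt of the other bin (rad), shut at 0: its yellow front panel is upright, 5 mm behind the tabletop's front edge, in the bay that the open bin does not use
- cup: bystander: open purple silicone cup, 64 mm across at the rim, 60 mm high; it stands near the front edge, either midway between the two bins or farther left (the peg doll has the other place); origin at the centre of its underside
- pegman: bystander: turned wooden peg doll, 42 mm across, 68 mm high, on the other of the two places near the front edge; origin at the centre of its underside
- arch: bystander: red wooden arch block, 120 mm long (own x), 40 mm thick (own y), 62 mm high, with a 66 mm wide opening under it, standing beside the robot's front, to the left or the right; origin at the centre of its underside
- jar: bystander: clear glass jar with a closed metal lid, 80 mm in diameter, 120 mm high, on the left; origin at the centre of its underside
- bus: bystander: blue toy bus on four wheels, 110 mm long (own x), 58 mm wide over the wheels, 57 mm high, on the right; origin under its middle, on the tabletop
- ringstack: bystander: stack of wooden rings on a round 90 mm base, 92 mm high, beside the robot's front on the side where the arch is not; origin at the centre of its underside

How it is judged:
At the end, for the whole second after the job is handed in: All three blocks lie at rest inside the tilted-out bin (centres between its walls, under 135 mm above its floor); that bin still tilted over 0.65 rad, the other under 0.08 rad; no other toy more than 20 mm from its start or leaning over 0.25 rad (x of brick in the frame of bin_floor between -0.058 and 0.058 m and y of brick in the frame of bin_floor between -0.131 and 0.131 m and z of brick in the frame of bin_floor between 0 and 0.135 m and linear speed of each of brick, wedge, disc below 0.03 m/s and x of wedge in the frame of bin_floor between -0.058 and 0.058 m and y of wedge in the frame of bin_floor between -0.131 and 0.131 m and z of wedge in the frame of bin_floor between 0 and 0.135 m and x of disc in the frame of bin_floor between -0.058 and 0.058 m and y of disc in the frame of bin_floor between -0.131 and 0.131 m and z of disc in the frame of bin_floor between 0 and 0.135 m and value of joint bin_open above 0.65 rad and value of joint bin_shut below 0.08 rad and not (distance of any of cup, pegman, arch, jar, bus, ringstack from where it was at the start of the episode above 0.02 m or angle between any of cup, pegman, arch, jar, bus, ringstack's own z axis and vertical above 0.25 rad)); the robot touches nothing.
It fails at once if a loose block is lifted off the tabletop (its centre above 40 mm) (height (world z) of any of brick, wedge, disc above 0.04 m).
It fails at once if another toy is shoved more than 20 mm or tipped over 0.25 rad (distance of any of cup, pegman, arch, jar, bus, ringstack from where it was at the start of the episode above 0.02 m or angle between any of cup, pegman, arch, jar, bus, ringstack's own z axis and vertical above 0.25 rad).
It fails at once if the open bin is pushed in (below 0.65 rad) or the shut bin pulled out (above 0.08 rad) (value of joint bin_open below 0.65 rad or value of joint bin_shut above 0.08 rad).
It also fails if it takes over 72 s, if anything falls off the work surface, if the arm or the gripper's body presses on something with over 40 N, if the wrist force passes 120 N, or if a joint passes its speed limit or range.

ROBOT

A 6-joint arm with a two-finger parallel gripper is mounted at the origin on the work surface. World frame = base frame: x ahead of the robot, y to its left, z up, the work surface at z = 0. Lengths are in m, angles in rad, forces in N, time in s.
With the tool pointing down it reaches from about 0.275 to 0.975 m from the base axis. Payload 8.4 kg.
Tool frame: the origin (TCP) lies on the mounting face of the last link; the fingertips stand 190 mm ahead of it and the grasp point (between the pads) lies 171 mm ahead of it; z points along the fingers, y is the line along which they close (so a half turn about z gives the same grasp; the last joint's range is limited). The gripper opens to 92 mm and grips with 3 to 60 N. Pads are 20 mm wide; open, the fingers measure 128 mm over their backs; the gripper's body (75 mm by 189 mm) begins 69 mm behind the grasp point.
Start: joints at [1.169, 0.353, 1.633, -0, 1.155, -0.002], TCP at [0.243, 0.576, 0.405] pointing down, gripper open.
Joint ranges: [-2.63, 2.63], [-0.92, 2.1], [0.06, 2.66], [-1.3, 4.44], [0, 2.69], [-3.02, 3.02]. Speed limits (rad/s): [2.22, 2.22, 2.79, 3.14, 3.14, 3.14].

INTERFACE

Orientations are given as a unit quaternion [x, y, z, w].
In Python, from bench import * gives the robot as it stands.
- The arm moves only by the tool servo_tool, never from a script. Its argument "targets" is text: rows parted by semicolons, each of 7 numbers parted by spaces: the turn, a rotation vector about the tool's x, y, z in degrees, then the shift along the tool's x, y, z in mm, then the finger opening in mm, from 0 to 91.9. A call has 1 to 5 rows; each row is the pose to reach, as a shift and turn from the pose commanded when the call began, along the tool's axes at that moment; what a row does not reach only later rows make up. A row lasts 1/10 s, in which the tool goes at most 50 mm and 8.59 degrees, less where a joint would pass 70% of its speed; a pose out of reach is approached as far as the arm can. A call with a gripper value outside its range is refused whole. The fingers move at their own pace and stop on an object; "newtons" is the grip in N (left out, the last holds). Time passes only in rows, so rows that repeat a pose let the fingers close. It gives the time, the measured TCP pose, the force, the opening and the grip force at its end, in the units of the state.
- observe(): the state, without advancing time (a new reading comes with each control period).
- capture(name): name is "scene" or "side" or "wrist"; returns a dict with "pixels" (420x560x3 uint8, red, green, blue), "fx", "fy", "cx", "cy" (pixels), "rvec" (rotation vector, rad) and "tvec" (3), from world to camera coordinates, as OpenCV has them; the wrist camera has in their place "tool_from_camera" (4x4, takes a point from camera to tool coordinates, whose origin is the TCP and whose axes are the flange's). Camera axes: x right, y down, z forward; pixel columns grow to the right and rows downward; lengths in m; the calibration is good to about 2 mm. A picture is of the moment at which its call begins: read the wrist's pose just before it. There is no depth.
- finish_job(): hands the job in; it is judged then, once.
The state is a dict: "t": time; "joint_positions": joint angles; "qd": joint speeds; "joint_torque": joint torques, N m; "ee_pos": TCP position; "tool_rot": TCP orientation; "force": force on the tool from outside, world axes, zero at the start; "ft_torque": the same for the moment, N m; "width": finger opening in m; "gripper_force": force on a finger pad.
Only numpy, scipy, OpenCV 4.12 (cv2) and the standard library are available. Lean on these libraries where they do the work, as an engineer would, in place of code of your own. Each camera call takes 0.05 s, during which the arm holds its last target. There are 200 camera calls.

## Working session

There is one attempt and no reset: what is moved stays moved. The work goes in short steps, Python scripts to look and compute and a tool call to move; the robot and the scene stay as the last step left them, time stands still between calls to the robot, and variables do not carry over. Pictures are saved under pics/ and viewed, at most 10 in all, crops included, and the job is handed in when it is done.

Besides the shell and the picture viewer there is one more tool, called as name(argument=value, ...) on one line, values as JSON. servo_tool: Moves the arm, as the interface text tells. Its arguments: {"type":"object","properties":{"targets":{"type":"string"},"newtons":{"type":"number"}},"required":["targets"]}

```bash
mkdir -p pics && cat > h.py <<'E'
from bench import *
import numpy as np, cv2
from scipy.spatial.transform import Rotation as R
def ray(c,uv,z,st=None):
    uv=np.atleast_2d(uv).astype(float)
    d=np.c_[(uv[:,0]-c["cx"])/c["fx"],(uv[:,1]-c["cy"])/c["fy"],np.ones(len(uv))]
    if "rvec" in c:
        M=cv2.Rodrigues(np.array(c["rvec"],float))[0]; o=-M.T@np.array(c["tvec"]).ravel(); d=d@M
    else:
        T=np.eye(4);T[:3,:3]=R.from_quat(st["tool_rot"]).as_matrix();T[:3,3]=st["ee_pos"]
        T=T@np.array(c["tool_from_camera"]); o=T[:3,3]; d=d@T[:3,:3].T
    return o+d*((z-o[2])/d[:,2])[:,None]
E
python3 - <<'E'
from h import *
s=observe();print(s["t"],s["ee_pos"],s["tool_rot"],s["width"])
print(R.from_quat(s["tool_rot"]).as_matrix().round(3))
for n in("scene","side"):
    c=capture(n);np.save(n+".npy",c,allow_pickle=True);cv2.imwrite(f"pics/{n}0.png",c["pixels"][:,:,::-1])
    if "rvec" in c: print(n,ray(c,[[280,0],[0,419],[559,419],[280,210]],0).round(3).tolist())
E
```

```text
0.0 [0.24320956 0.57548797 0.40397152] [ 1.98589889e-01  9.80082440e-01 -6.69205252e-04 -1.40485715e-04] 0.09196424512304167
[[-0.921  0.389 -0.001]
 [ 0.389  0.921 -0.001]
 [ 0.    -0.001 -1.   ]]
scene [[-0.155, 0.859, 0.0], [0.307, -0.933, 0.0], [1.34, -0.25, 0.0], [0.493, -0.099, 0.0]]
side [[-0.041, 0.246, -0.0], [0.676, -0.692, 0.0], [1.131, 0.317, 0.0], [0.511, -0.006, 0.0]]
```

View pics/scene0.png

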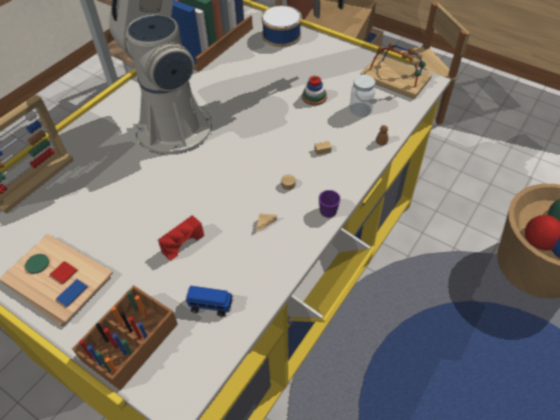

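View pics/side0.png

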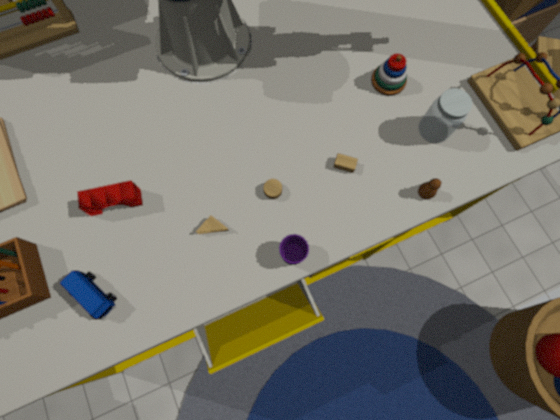

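The scene picture shows the brick at (322,148), disc (288,182) and wedge (264,221). In the side view they are at (345,162), (273,188) and (211,226), with the cup at (293,248) beside the open bin, whose mouth spans (200,325) to (318,285). I'll measure these next.

```bash
python3 - <<'E'
from h import *
for n,seeds in(("side",dict(brick=(345,162),disc=(273,188),wedge=(211,226))),("scene",dict(brick=(322,148),disc=(288,182),wedge=(264,221)))):
    c=np.load(n+".npy",allow_pickle=True).item();hsv=cv2.cvtColor(c["pixels"],cv2.COLOR_RGB2HSV)
    m=cv2.inRange(hsv,(8,60,90),(28,255,255)); N,L,S,C=cv2.connectedComponentsWithStats(m)
    for k,(u,v) in seeds.items():
        l=L[v,u]; 
        P=np.argwhere(L==l)[:,::-1]
        W=ray(c,P,0.02)[:,:2]; r=cv2.minAreaRect(W.astype(np.float32)*1000)
        print(n,k,l,S[l],"cen",W.mean(0).round(3),"rect",np.round(r[0]),np.round(r[1]),round(r[2]))
        if k=="wedge": print(cv2.minEnclosingTriangle(W.astype(np.float32)*1000)[1].round().reshape(-1,2).tolist())
c=np.load("side.npy",allow_pickle=True).item();hsv=cv2.cvtColor(c["pixels"],cv2.COLOR_RGB2HSV)
print("edge/bin walls top",ray(c,[[90,374],[198,325],[303,282],[352,263],[478,207]],0).round(3).tolist())
for z in(-.02,-.06,-.1): print(z,ray(c,[[210,370],[323,318]],z).round(3).tolist())
def comp(c,lo,hi,sd):
    hsv=cv2.cvtColor(c["pixels"],cv2.COLOR_RGB2HSV);m=cv2.inRange(hsv,lo,hi);N,L,S,C=cv2.connectedComponentsWithStats(m);return np.argwhere(L==L[sd[1],sd[0]])[:,::-1]
P=comp(c,(125,60,30),(160,255,255),(293,240));W=ray(c,P,.06);print("cup rim z60",W.min(0).round(3),W.max(0).round(3))
P=comp(c,(0,120,30),(18,255,200),(427,190));W=ray(c,P,.03);print("peg z30",len(P),W.mean(0).round(3))
P=comp(c,(100,120,40),(125,255,255),(88,295));W=ray(c,P,.05);print("bus",len(P),W.min(0).round(3),W.max(0).round(3))
P=comp(c,(0,150,60),(8,255,255),(110,192));W=ray(c,P,.06);print("arch",len(P),W.min(0).round(3),W.max(0).round(3))
print("jar",ray(c,[[453,103]],.12).round(3),"ring",ray(c,[[389,82]],.0).round(3))
E
```

```text
side brick 46 [334 153  24  17 257] cen [0.471 0.181] rect [470. 181.] [50. 30.] 48
side disc 48 [263 179  19  19 280] cen [ 0.461 -0.003] rect [461.  -4.] [41. 44.] 65
side wedge 83 [196 216  32  18 334] cen [ 0.487 -0.165] rect [ 483. -163.] [69. 37.] 74
[[460.0, -156.0], [512.0, -130.0], [488.0, -210.0]]
scene brick 111 [315 141  16  13 165] cen [0.472 0.173] rect [473. 174.] [54. 47.] 49
scene disc 113 [282 175  13  15 162] cen [ 0.46  -0.008] rect [462. -10.] [36. 56.] 33
scene wedge 115 [257 214  19  17 213] cen [ 0.488 -0.167] rect [ 494. -169.] [51. 57.] 33
[[456.0, -160.0], [519.0, -119.0], [492.0, -211.0]]
edge/bin walls top [[0.67, -0.506, 0.0], [0.671, -0.27, 0.0], [0.681, -0.029, 0.0], [0.688, 0.088, 0.0], [0.693, 0.414, 0.0]]
-0.02 [[0.764, -0.283, -0.02], [0.767, -0.021, -0.02]]
-0.06 [[0.765, -0.291, -0.06], [0.769, -0.016, -0.06]]
-0.1 [[0.767, -0.298, -0.1], [0.77, -0.011, -0.1]]
cup rim z60 [ 0.585 -0.055  0.06 ] [0.645 0.005 0.06 ]
peg z30 253 [0.611 0.318 0.03 ]
bus 1231 [ 0.468 -0.49   0.05 ] [ 0.579 -0.402  0.05 ]
arch 1253 [ 0.309 -0.405  0.06 ] [ 0.391 -0.275  0.06 ]
jar [[0.477 0.417 0.12 ]] ring [[0.314 0.392 0.   ]]
```

servo_tool(targets="0 0 -4.6 -28 -39 0 30; 0 0 -9.2 -57 -77 0 30; 0 0 -13.8 -85 -116 0 30; 0 0 -18.4 -114 -155 0 30; 0 0 -22.9 -142 -193 0 30", newtons=20)

```text
t: 0.6
ee_pos: [0.2988, 0.3407, 0.4044]
tool_rot: [-0.002, 1.0, -0.0, -0.0]
force: [0.1, -1.0, -0.1]
width: 0.0541
gripper_force: 0.0
```

servo_tool(targets="0 0 0 -12 -48 0 30; 0 0 0 -24 -96 0 30; 0 0 0 -36 -144 0 30; 0 0 0 -48 -192 0 30; 0 0 0 -60 -240 0 30")

```text
t: 1.1
ee_pos: [0.3587, 0.1008, 0.4048]
tool_rot: [-0.0, 1.0, 0.0, 0.0]
force: [0.5, 1.1, 0.1]
width: 0.03
gripper_force: 0.0
```

servo_tool(targets="0 0 0 -12 -48 0 30; 0 0 0 -24 -96 0 30; 0 0 0 -36 -144 0 30; 0 0 0 -48 -192 0 30; 0 0 0 -60 -240 20 30")

```text
t: 1.6
ee_pos: [0.4189, -0.137, 0.3875]
tool_rot: [0.0, 1.0, -0.001, 0.002]
force: [1.1, 0.3, 0.4]
width: 0.0303
gripper_force: 0.0
```

```bash
python3 - <<'E'
from h import *
s=observe();c=capture("wrist");cv2.imwrite("pics/w1.png",c["pixels"][:,:,::-1])
np.save("w1.npy",dict(c=c,s=s),allow_pickle=True)
print(s["ee_pos"],ray(c,[[0,0],[559,0],[0,419],[559,419]],0,s).round(3).tolist())
E
```

```text
[ 0.41890509 -0.13696971  0.38752238] [[0.241, -0.402, 0.0], [0.242, 0.138, -0.0], [0.762, -0.525, 0.0], [0.761, 0.263, 0.0]]
```

View pics/w1.png

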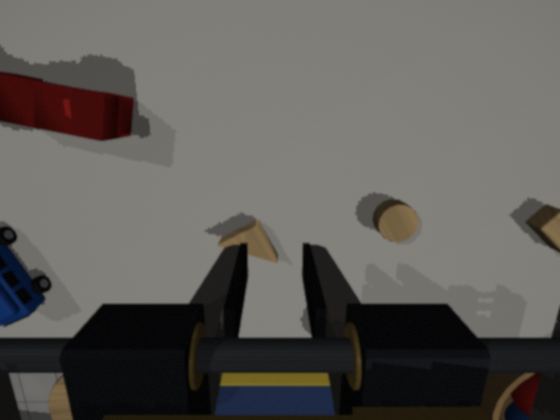

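The wrist picture shows the wedge with corners at (259,221), (219,243) and (278,262), so its right angle faces the robot. The disc is at (397,221) and the front edge at about row 372.

```bash
python3 - <<'E'
from h import *
d=np.load("w1.npy",allow_pickle=True).item();c,s=d["c"],d["s"]
print("edge",ray(c,[[275,373]],0,s).round(3),"wedge",ray(c,[[259,221],[219,243],[278,262]],.025,s).round(3).tolist(),"disc",ray(c,[[400,220]],.02,s).round(3))
print(c["pixels"][355:400:3,275].tolist())
E
```

```text
edge [[ 0.682 -0.136  0.   ]] wedge [[0.458, -0.153, 0.025], [0.484, -0.198, 0.025], [0.507, -0.133, 0.025]] disc [[0.459 0.    0.02 ]]
[[31, 33, 35], [30, 32, 34], [27, 28, 30], [28, 29, 32], [29, 31, 33], [25, 26, 27], [91, 79, 30], [114, 99, 32], [114, 98, 32], [116, 101, 32], [91, 87, 53], [30, 42, 68], [30, 41, 67], [30, 42, 68], [29, 41, 68]]
```

servo_tool(targets="0 0 0 0 -6 38 30; 0 0 0 0 -12 78 30; 0 0 0 0 -18 118 30; 0 0 0 0 -24 155 30; 0 0 0 0 -30 178 30")

```text
t: 2.15
ee_pos: [0.4171, -0.1642, 0.2054]
tool_rot: [0.0, 1.0, 0.001, -0.001]
force: [-0.1, 0.0, 0.5]
width: 0.0304
gripper_force: 0.0
```

servo_tool(targets="0 0 0 -6 5 6 30; 0 0 0 -22 5 6 30; 0 0 0 -38 5 6 30; 0 0 0 -54 5 6 30; 0 0 0 -70 5 6 30")

```text
t: 2.65
ee_pos: [0.4895, -0.1587, 0.203]
tool_rot: [0.0, 1.0, -0.0, 0.001]
force: [0.2, -0.0, -0.7]
width: 0.0302
gripper_force: 0.0
```

servo_tool(targets="0 0 0 -16 0 0 30; 0 0 0 -32 0 0 30; 0 0 0 -48 0 0 30; 0 0 0 -64 0 0 30; 0 0 0 -80 0 0 30")

```text
t: 3.15
ee_pos: [0.5695, -0.1585, 0.2032]
tool_rot: [-0.0, 1.0, -0.0, 0.001]
force: [0.0, -0.8, -1.1]
width: 0.0301
gripper_force: 0.1
```

```bash
python3 - <<'E'
from h import *
a=capture("scene")["pixels"][100:320,200:420];b=capture("side")["pixels"][140:400,120:400]
i=[cv2.resize(x,(400,400),interpolation=cv2.INTER_CUBIC) for x in(a,b)]
cv2.imwrite("pics/p2.png",np.hstack(i)[:,:,::-1])
E
```

```text
(no output)
```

View pics/p2.png

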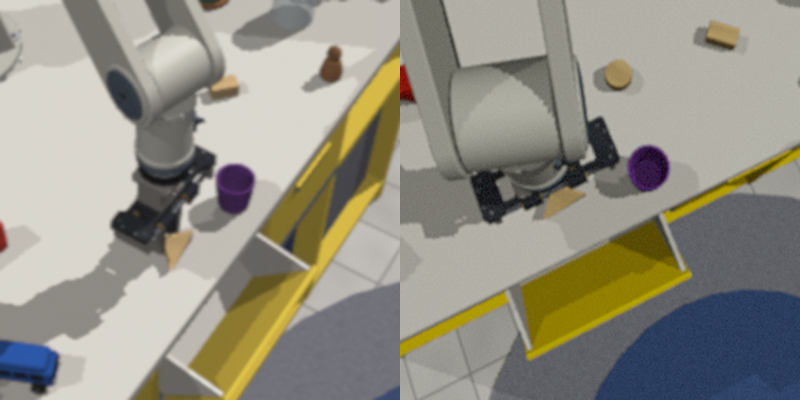

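The wedge is nested against the fork and moving straight towards the open bin, and the cup is clear. I'll keep pushing it over the edge.

servo_tool(targets="0 0 0 -16 0 2 30; 0 0 0 -32 0 3 30; 0 0 0 -48 0 3 30; 0 0 0 -64 0 3 30; 0 0 0 -80 0 3 30")

```text
t: 3.75
ee_pos: [0.6482, -0.1588, 0.1996]
tool_rot: [0.0, 1.0, 0.0, -0.0]
force: [-0.2, 0.1, 0.1]
width: 0.0303
gripper_force: 0.1
```

servo_tool(targets="0 0 0 -12 0 0 30; 0 0 0 -24 0 0 30; 0 0 0 -36 0 0 30; 0 0 0 -42 0 0 30; 0 0 0 -42 0 0 30")

```text
t: 4.25
ee_pos: [0.6907, -0.1593, 0.1989]
tool_rot: [-0.0, 1.0, -0.0, 0.0]
force: [0.5, 0.0, -0.8]
width: 0.0298
gripper_force: 0.0
```

servo_tool(targets="0 0 0 30 0 -20 30; 0 0 0 75 0 -60 30; 0 0 0 120 0 -100 30; 0 0 0 165 10 -100 30; 0 0 0 210 30 -100 30")

```text
t: 4.75
ee_pos: [0.489, -0.1338, 0.3001]
tool_rot: [0.001, 1.0, -0.001, 0.001]
force: [0.0, -0.0, 0.1]
width: 0.0298
gripper_force: 0.0
```

```bash
python3 - <<'E'
from h import *
a=capture("scene")["pixels"][100:320,200:420];b=capture("side")["pixels"][140:400,120:400]
i=[cv2.resize(x,(400,400),interpolation=cv2.INTER_CUBIC) for x in(a,b)]
cv2.imwrite("pics/p3.png",np.hstack(i)[:,:,::-1])
E
```

```text
(no output)
```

View pics/p3.png

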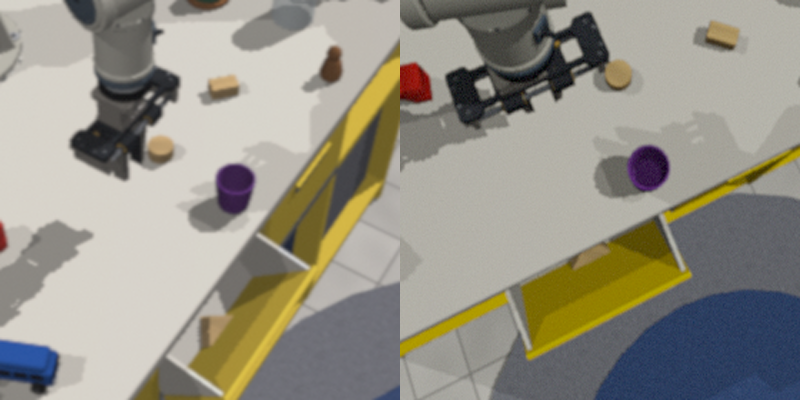

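The wedge lies in the bin, at (590,255) in the right half. Next is the disc, which I'll push in -y and then forward.

servo_tool(targets="0 0 8.5 5 37 0 30; 0 0 17 10 74 0 30; 0 0 25.5 15 111 0 30; 0 0 34 20 148 0 30; 0 0 42.5 20 184 0 30")

```text
t: 5.35
ee_pos: [0.4699, 0.0503, 0.2984]
tool_rot: [0.359, 0.933, -0.0, -0.0]
force: [0.0, 0.8, 0.2]
width: 0.0301
gripper_force: 0.0
```

servo_tool(targets="0 0 8.5 0 0 0 30; 0 0 17 0 0 0 30; 0 0 25.5 0 0 0 30; 0 0 34 0 0 0 30; 0 0 42.5 0 0 0 30")

```text
t: 5.85
ee_pos: [0.4706, 0.049, 0.2983]
tool_rot: [0.673, 0.74, -0.0, -0.0]
force: [-0.3, -0.1, 0.4]
width: 0.0302
gripper_force: 0.0
```

servo_tool(targets="0 0 5 0 0 20 30; 0 0 5 0 0 50 30; 0 0 5 0 0 80 30; 0 0 5 0 0 85 30; 0 0 5 0 0 85 30")

```text
t: 6.35
ee_pos: [0.4704, 0.0489, 0.2129]
tool_rot: [0.702, 0.712, -0.001, -0.001]
force: [0.9, -0.9, 0.8]
width: 0.0298
gripper_force: 0.0
```

servo_tool(targets="0 0 0.8 0 -9 7 30; 0 0 0.8 0 -9 14 30; 0 0 0.8 -12 -9 14 30; 0 0 0.8 -28 -9 14 30; 0 0 0.8 -44 -9 14 30")

```text
t: 6.85
ee_pos: [0.4625, 0.0039, 0.1999]
tool_rot: [0.707, 0.707, 0.0, 0.0]
force: [-0.4, 0.9, 0.5]
width: 0.03
gripper_force: 0.1
```

servo_tool(targets="0 0 0 -16 0 0 30; 0 0 0 -32 0 0 30; 0 0 0 -48 0 0 30; 0 0 0 -64 0 0 30; 0 0 0 -80 0 0 30")

```text
t: 7.35
ee_pos: [0.4623, -0.0765, 0.2]
tool_rot: [0.707, 0.707, 0.0, 0.0]
force: [0.4, 0.1, -1.0]
width: 0.0299
gripper_force: 0.1
```

servo_tool(targets="0 0 0 -15 0 0 30; 0 0 0 -30 0 0 30; 0 0 0 -42 0 0 30; 0 0 0 -50 0 0 30; 0 0 0 -50 0 0 30")

```text
t: 7.85
ee_pos: [0.4623, -0.1261, 0.1997]
tool_rot: [0.708, 0.706, 0.0, 0.0]
force: [-0.0, 0.2, -0.3]
width: 0.0301
gripper_force: 0.0
```

servo_tool(targets="0 0 0 30 0 0 30; 0 0 0 50 0 -40 30; 0 0 0 50 0 -90 30; 0 0 0 50 -30 -120 30; 0 0 0 50 -70 -120 30")

```text
t: 8.35
ee_pos: [0.394, -0.0748, 0.3231]
tool_rot: [0.707, 0.707, 0.002, 0.003]
force: [0.4, -0.3, 0.5]
width: 0.0299
gripper_force: 0.0
```

```bash
cat > f.py <<'E'
from h import *
def find():
    for n in("side","scene"):
        c=capture(n);hsv=cv2.cvtColor(c["pixels"],cv2.COLOR_RGB2HSV);m=cv2.inRange(hsv,(8,60,90),(28,255,255));N,L,S,C=cv2.connectedComponentsWithStats(m)
        for l in range(1,N):
            if S[l,4]<40: continue
            W=ray(c,np.argwhere(L==l)[:,::-1],.02)[:,:2]*1000;p=W.mean(0)
            if 350<p[0]<680 and -280<p[1]<270:
                r=cv2.minAreaRect(W.astype(np.float32));print(n,S[l,4],p.round(),np.round(r[0]),np.round(r[1]),round(r[2]))
find()
E
python3 f.py
```

```text
side 261 [471. 180.] [471. 180.] [50. 31.] 48
side 308 [ 465. -152.] [ 465. -152.] [43. 42.] 66
scene 165 [472. 174.] [473. 174.] [53. 48.] 47
scene 193 [ 464. -157.] [ 464. -157.] [40. 55.] 35
```

servo_tool(targets="0 0 -8.5 -20 5 0 30; 0 0 -17 -40 10 0 30; 0 0 -25.5 -60 15 0 30; 0 0 -34 -78 18 0 30; 0 0 -42.5 -78 18 0 30")

```text
t: 8.95
ee_pos: [0.4111, -0.1544, 0.3193]
tool_rot: [0.401, 0.916, -0.0, 0.0]
force: [-0.3, -0.7, -0.0]
width: 0.0298
gripper_force: 0.0
```

servo_tool(targets="0 0 -8.5 0 0 0 30; 0 0 -17 0 0 0 30; 0 0 -25.5 0 0 0 30; 0 0 -34 0 0 0 30; 0 0 -42.5 0 0 0 30")

```text
t: 9.45
ee_pos: [0.4106, -0.1528, 0.3191]
tool_rot: [0.041, 0.999, 0.0, -0.0]
force: [-0.2, 0.0, -0.5]
width: 0.0299
gripper_force: 0.0
```

servo_tool(targets="0 0 -5 0 0 20 30; 0 0 -5 0 0 60 30; 0 0 -5 0 0 90 30; 0 0 -5 0 0 105 30; 0 0 -5 0 0 105 30")

```text
t: 9.95
ee_pos: [0.4096, -0.1525, 0.2124]
tool_rot: [0.0, 1.0, 0.001, -0.002]
force: [-0.9, -0.1, -0.3]
width: 0.0302
gripper_force: 0.0
```

servo_tool(targets="0 0 0 0 0 8 30; 0 0 0 -6 0 13 30; 0 0 0 -22 0 13 30; 0 0 0 -38 0 13 30; 0 0 0 -54 0 13 30")

```text
t: 10.45
ee_pos: [0.4656, -0.1532, 0.2021]
tool_rot: [0.0, 1.0, -0.0, 0.001]
force: [-0.4, -0.6, 0.1]
width: 0.0299
gripper_force: 0.1
```

servo_tool(targets="0 0 0 -17 0 0 30; 0 0 0 -34 0 0 30; 0 0 0 -51 0 0 30; 0 0 0 -68 0 0 30; 0 0 0 -85 0 0 30")

```text
t: 10.95
ee_pos: [0.5506, -0.1531, 0.2021]
tool_rot: [0.0, 1.0, -0.0, 0.001]
force: [-0.9, 0.3, -0.6]
width: 0.0298
gripper_force: 0.1
```

servo_tool(targets="0 0 0 -17 0 0 30; 0 0 0 -34 0 0 30; 0 0 0 -51 0 0 30; 0 0 0 -68 0 0 30; 0 0 0 -85 0 0 30")

```text
t: 11.45
ee_pos: [0.6356, -0.1531, 0.2022]
tool_rot: [0.0, 1.0, -0.0, 0.001]
force: [-0.1, -0.1, 0.4]
width: 0.0302
gripper_force: 0.1
```

servo_tool(targets="0 0 0 -14 0 0 30; 0 0 0 -28 0 0 30; 0 0 0 -42 0 0 30; 0 0 0 -56 0 0 30; 0 0 0 -56 0 0 30")

```text
t: 11.95
ee_pos: [0.6921, -0.1531, 0.2023]
tool_rot: [0.0, 1.0, -0.0, 0.002]
force: [0.3, -0.3, 0.5]
width: 0.0301
gripper_force: 0.0
```

servo_tool(targets="0 0 0 30 0 -20 30; 0 0 0 70 0 -60 30; 0 0 0 110 0 -100 30; 0 0 0 155 10 -120 30; 0 0 0 200 30 -120 30")

```text
t: 12.45
ee_pos: [0.499, -0.1274, 0.3234]
tool_rot: [0.001, 1.0, -0.001, 0.003]
force: [0.9, -0.4, 0.2]
width: 0.0297
gripper_force: 0.0
```

```bash
python3 f.py && python3 - <<'E'
from h import *
a=capture("scene")["pixels"][100:320,200:420];b=capture("side")["pixels"][140:400,120:400]
i=[cv2.resize(x,(400,400),interpolation=cv2.INTER_CUBIC) for x in(a,b)]
cv2.imwrite("pics/p4.png",np.hstack(i)[:,:,::-1])
E
```

```text
side 261 [471. 180.] [471. 180.] [50. 32.] 47
scene 166 [472. 173.] [473. 174.] [54. 47.] 49
```

View pics/p4.png

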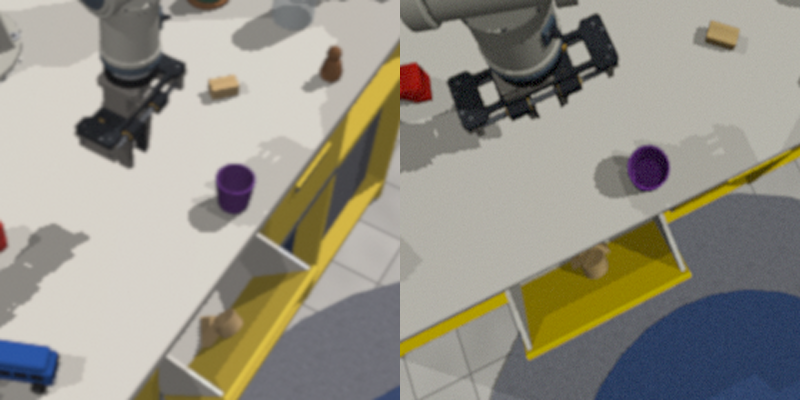

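The disc is in the bin too, at (597,262) beside the wedge, and nothing else has moved. Now the brick at (0.471, 0.180).

servo_tool(targets="0 0 0 5 48 0 30; 0 0 0 10 96 0 30; 0 0 0 15 144 0 30; 0 0 0 20 192 0 30; 0 0 0 20 240 0 30")

```text
t: 13.15
ee_pos: [0.4806, 0.1152, 0.3205]
tool_rot: [0.0, 1.0, 0.0, 0.0]
force: [1.6, -0.3, 0.2]
width: 0.0301
gripper_force: 0.0
```

servo_tool(targets="0 0 8.5 0 35 0 30; 0 0 17 0 70 0 30; 0 0 25.5 0 105 0 30; 0 0 34 0 133 0 30; 0 0 42.5 0 133 0 30")

```text
t: 13.65
ee_pos: [0.4815, 0.2498, 0.3204]
tool_rot: [0.364, 0.931, 0.001, 0.001]
force: [-0.7, 0.4, -0.6]
width: 0.0299
gripper_force: 0.0
```

servo_tool(targets="0 0 8.5 0 0 0 30; 0 0 17 0 0 0 30; 0 0 25.5 0 0 0 30; 0 0 34 0 0 0 30; 0 0 42.5 0 0 0 30")

```text
t: 14.15
ee_pos: [0.4814, 0.2468, 0.3202]
tool_rot: [0.678, 0.735, 0.0, 0.0]
force: [-0.0, -0.3, 0.3]
width: 0.0299
gripper_force: 0.0
```

servo_tool(targets="0 0 5 0 0 20 30; 0 0 5 0 0 60 30; 0 0 5 0 0 90 30; 0 0 5 0 0 100 30; 0 0 5 0 0 100 30")

```text
t: 14.65
ee_pos: [0.4804, 0.2463, 0.2191]
tool_rot: [0.707, 0.707, -0.001, -0.0]
force: [0.3, -0.0, 0.9]
width: 0.0304
gripper_force: 0.0
```

servo_tool(targets="0 0 0 0 -9 12 30; 0 0 0 0 -9 19 30; 0 0 0 -14 -9 19 30; 0 0 0 -26 -9 19 30; 0 0 0 -38 -9 19 30")

```text
t: 15.15
ee_pos: [0.4715, 0.207, 0.2022]
tool_rot: [0.707, 0.707, 0.0, 0.0]
force: [-0.0, 0.7, 0.5]
width: 0.0298
gripper_force: 0.5
```

servo_tool(targets="0 0 0 -12 0 0 30; 0 0 0 -24 0 0 30; 0 0 0 -36 0 0 30; 0 0 0 -48 0 0 30; 0 0 0 -60 0 0 30")

```text
t: 15.65
ee_pos: [0.471, 0.1471, 0.2015]
tool_rot: [0.707, 0.707, 0.0, 0.0]
force: [0.6, 0.2, 1.0]
width: 0.0299
gripper_force: 0.3
```

```bash
python3 f.py && python3 - <<'E'
from h import *
a=capture("scene")["pixels"][100:320,200:420];b=capture("side")["pixels"][140:400,120:400]
i=[cv2.resize(x,(400,400),interpolation=cv2.INTER_CUBIC) for x in(a,b)]
cv2.imwrite("pics/p5.png",np.hstack(i)[:,:,::-1])
E
```

```text
side 255 [464. 126.] [464. 127.] [51. 33.] 32
scene 176 [466. 119.] [466. 119.] [49. 51.] 27
```

View pics/p5.png

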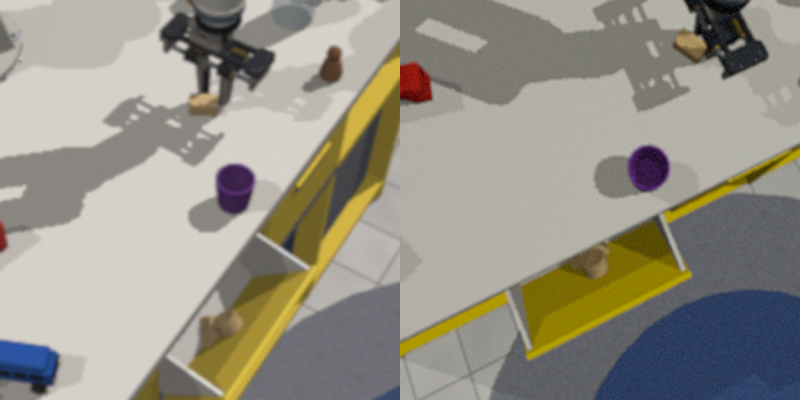

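The brick is riding on the fork at (0.464, 0.124) and turning flush. I'll keep pushing it.

servo_tool(targets="0 0 0 -16 -2 1 30; 0 0 0 -32 -4 1 30; 0 0 0 -48 -5 1 30; 0 0 0 -64 -5 1 30; 0 0 0 -80 -5 1 30")

```text
t: 16.35
ee_pos: [0.466, 0.0681, 0.2004]
tool_rot: [0.707, 0.707, 0.0, 0.0]
force: [0.1, -0.3, 0.1]
width: 0.0301
gripper_force: 0.2
```

servo_tool(targets="0 0 0 -17 0 0 30; 0 0 0 -34 0 0 30; 0 0 0 -51 0 0 30; 0 0 0 -68 0 0 30; 0 0 0 -85 0 0 30")

```text
t: 16.85
ee_pos: [0.4661, -0.017, 0.2004]
tool_rot: [0.707, 0.707, 0.0, 0.0]
force: [-0.7, 0.3, 0.3]
width: 0.0301
gripper_force: 0.2
```

servo_tool(targets="0 0 0 -17 0 0 30; 0 0 0 -34 0 0 30; 0 0 0 -51 0 0 30; 0 0 0 -68 0 0 30; 0 0 0 -85 0 0 30")

```text
t: 17.35
ee_pos: [0.4661, -0.1021, 0.2004]
tool_rot: [0.707, 0.707, 0.0, 0.0]
force: [-0.1, 0.6, -0.4]
width: 0.0302
gripper_force: 0.2
```

servo_tool(targets="0 0 0 -10 0 0 30; 0 0 0 -20 0 0 30; 0 0 0 0 0 0 30; 0 0 0 30 0 -40 30; 0 0 0 30 -40 -80 30")

```text
t: 17.85
ee_pos: [0.4331, -0.0701, 0.2768]
tool_rot: [0.707, 0.708, 0.001, 0.001]
force: [1.1, -0.2, 1.2]
width: 0.03
gripper_force: 0.0
```

```bash
python3 f.py
```

```text
side 327 [ 462. -145.] [ 461. -144.] [55. 32.] 32
scene 208 [ 461. -150.] [ 462. -152.] [50. 44.] 33
```

servo_tool(targets="0 0 -8.5 -20 -8 0 30; 0 0 -17 -40 -16 0 30; 0 0 -25.5 -60 -24 0 30; 0 0 -34 -78 -30 0 30; 0 0 -42.5 -78 -30 0 30")

```text
t: 18.45
ee_pos: [0.4002, -0.1513, 0.2751]
tool_rot: [0.401, 0.916, -0.0, -0.0]
force: [0.4, 0.7, -0.3]
width: 0.03
gripper_force: 0.0
```

servo_tool(targets="0 0 -8.5 0 0 0 30; 0 0 -17 0 0 0 30; 0 0 -25.5 0 0 0 30; 0 0 -34 0 0 0 30; 0 0 -42.5 0 0 0 30")

```text
t: 18.95
ee_pos: [0.4007, -0.1499, 0.275]
tool_rot: [0.041, 0.999, 0.0, -0.0]
force: [0.7, 0.3, 0.4]
width: 0.03
gripper_force: 0.0
```

servo_tool(targets="0 0 -5 0 0 20 30; 0 0 -5 0 0 45 30; 0 0 -5 0 0 65 30; 0 0 -5 0 0 70 30; 0 0 -5 0 0 70 30")

```text
t: 19.45
ee_pos: [0.4003, -0.1498, 0.2048]
tool_rot: [0.0, 1.0, 0.0, -0.001]
force: [0.2, -0.3, -0.4]
width: 0.0303
gripper_force: 0.0
```

servo_tool(targets="0 0 0 -8 0 4 30; 0 0 0 -20 0 4 30; 0 0 0 -32 0 4 30; 0 0 0 -44 0 4 30; 0 0 0 -56 0 4 30")

```text
t: 19.95
ee_pos: [0.4579, -0.1498, 0.2022]
tool_rot: [0.0, 1.0, -0.0, 0.0]
force: [0.0, 0.6, -0.6]
width: 0.0298
gripper_force: 0.2
```

servo_tool(targets="0 0 0 -14 0 0 30; 0 0 0 -28 0 0 30; 0 0 0 -42 0 0 30; 0 0 0 -56 0 0 30; 0 0 0 -70 0 0 30")

```text
t: 20.45
ee_pos: [0.5276, -0.1499, 0.2017]
tool_rot: [0.0, 1.0, 0.0, -0.0]
force: [0.1, -0.7, 0.4]
width: 0.0297
gripper_force: 0.3
```

```bash
python3 f.py
```

```text
side 327 [ 553. -141.] [ 552. -141.] [53. 33.] 44
scene 226 [ 555. -147.] [ 557. -147.] [51. 46.] 33
```

servo_tool(targets="0 0 0 -16 2 0 30; 0 0 0 -32 4 0 30; 0 0 0 -48 4 0 30; 0 0 0 -64 4 0 30; 0 0 0 -80 4 0 30")

```text
t: 21.05
ee_pos: [0.6065, -0.1459, 0.2016]
tool_rot: [0.0, 1.0, 0.0, -0.0]
force: [0.3, -0.4, -0.7]
width: 0.0298
gripper_force: 0.1
```

servo_tool(targets="0 0 0 -14 0 0 30; 0 0 0 -28 0 0 30; 0 0 0 -42 0 0 30; 0 0 0 -56 0 0 30; 0 0 0 -70 0 0 30")

```text
t: 21.55
ee_pos: [0.6765, -0.146, 0.2015]
tool_rot: [0.0, 1.0, 0.0, -0.0]
force: [-0.3, 0.7, 0.3]
width: 0.0302
gripper_force: 0.0
```

servo_tool(targets="0 0 0 -12 0 0 30; 0 0 0 -18 0 0 30; 0 0 0 -18 0 0 30; 0 0 0 10 0 -20 30; 0 0 0 55 0 -50 30")

```text
t: 22.05
ee_pos: [0.624, -0.1457, 0.2483]
tool_rot: [0.0, 1.0, 0.0, -0.001]
force: [-0.3, 1.0, 0.9]
width: 0.03
gripper_force: 0.0
```

servo_tool(targets="0 0 0 40 0 -30 30; 0 0 0 80 0 -60 30; 0 0 0 120 0 -60 30; 0 0 0 160 0 -60 30; 0 0 0 160 0 -60 30")

```text
t: 22.55
ee_pos: [0.4594, -0.1452, 0.3091]
tool_rot: [0.001, 1.0, 0.001, -0.002]
force: [0.7, 0.6, 0.6]
width: 0.03
gripper_force: 0.0
```

```bash
python3 f.py; python3 - <<'E'
from h import *
a=capture("scene")["pixels"][180:340,240:400];b=capture("side")["pixels"][220:380,160:360]
i=[cv2.resize(x,(400,400),interpolation=cv2.INTER_CUBIC) for x in(a,b)]
cv2.imwrite("pics/p6.png",np.hstack(i)[:,:,::-1])
E
```

```text
(no output)
```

View pics/p6.png

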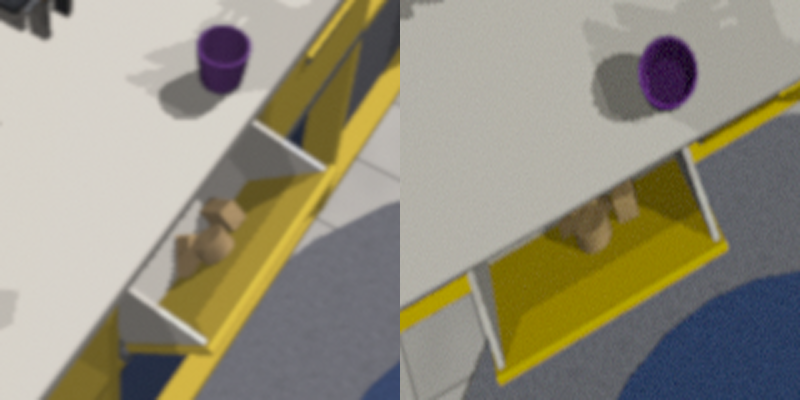

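All three blocks are in the bin, at (222,215), (213,243) and (187,255) in the left half. The cup hasn't moved and the bin is still tilted out, so I'm handing in.

```bash
python3 -c "
from bench import *
print(finish_job())"
```

```text
the job is handed in; nothing more can be done
None
```

I swept the wedge, disc and brick over the front edge, and the last pictures show all three in the tilted-out bin, with the cup in place and that bin still out; I handed the job in at about 22.7 s and got no verdict back.

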